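# Put the small thread pail away by its bail

## Robot

A 7-joint arm with a two-finger parallel gripper is mounted at the origin on the work surface. World frame = base frame: x ahead of the robot, y to its left, z up, the work surface at z = 0. Lengths are in m, angles in rad, forces in N, time in s.
With the tool pointing down it reaches from about 0.4 to 0.85 m from the base axis. Payload 10.4 kg.
Tool frame: the origin (TCP) lies midway between the tips of the shut fingers; the grasp point (between the pads) lies 19 mm behind it; z points along the fingers, y is the direction in which the jaws open and shut (so a half turn about z gives the same grasp; the last joint's range is limited). The gripper opens to 87 mm and grips with 3 to 60 N. Pads are 19 mm wide; open, the fingers measure 117 mm over their backs; the gripper's body (75 mm by 190 mm) begins 51 mm behind the grasp point.
Start: joints at [1.272, 0.332, -0.065, 1.46, 0.022, 1.35, -0.088], TCP at [0.17, -0.601, 0.223] pointing down, gripper open.
Joint ranges: [-2.6, 2.6], [-0.5, 2.12], [-1.47, 1.34], [0.16, 2.42], [-1.27, 4.41], [0.06, 2.06], [-2.6, 2.6]. Speed limits (rad/s): [2.22, 2.22, 2.79, 2.79, 3.14, 3.14, 3.14].

## Interface

Orientations are given as a unit quaternion [x, y, z, w].
In Python, from bench import r gives the robot as it stands.
- The arm moves only by the tool step_arm, never from a script. Its argument "increments" is a list of rows, each a list of 2 entries, a list of its own where there are three numbers: the shift along the tool's x, y, z in m, then the turn, a rotation vector about the tool's x, y, z in rad. A call has 1 to 5 rows; each row is the pose to reach, as a shift and turn from the pose measured when the call began, along the tool's axes at that moment; what a row does not reach only later rows make up. A row lasts 1/10 s, in which the tool goes at most 50 mm and 8.59 degrees, less where a joint would pass 70% of its speed; a pose out of reach is approached as far as the arm can. A call with a gripper value outside its range is refused whole. "hand" is the closure, from -1 (fully open) to 1 (shut), so that 0 is half open, set as the call begins (left out, the last holds). The fingers move at their own pace and stop on an object; "grip_force" is the grip in N (left out, the last holds). Time passes only in rows, so rows that repeat a pose let the fingers close. It gives the time, the measured TCP pose, the force and the opening at its end, in the units of the state.
- r.read_state(): the state, without advancing time (a new reading comes with each control period).
- r.camera(name): name is "side" or "top"; returns a dict with "pixels" (420x560x3 uint8, blue, green, red), "camera_matrix" (3x3 intrinsics, pixels), "extrinsics" (4x4, takes a point from camera to world coordinates). Camera axes: x right, y up, looking along -z (the intrinsics and any distortion apply to the point x, -y, -z); pixel columns grow to the right and rows downward; lengths in m; the calibration is good to about 2 mm. A picture is of the moment at which its call begins. There is no depth.
- r.close_job(): hands the job in, once; it reports no verdict.
The state is a dict: "time": time; "joint_positions": joint angles; "joint_vel": joint speeds; "joint_torque": joint torques, N m; "ee_pos": TCP position; "eef_rot": TCP orientation; "ft_force": force on the tool from outside, world axes, zero at the start; "torque": the same for the moment, N m; "width": finger opening in m.
Only numpy, scipy, OpenCV 4.12 (cv2) and the standard library are available. Lean on these libraries where they do the work, as an engineer would, in place of code of your own. Each camera call takes 0.05 s, during which the arm holds its last target.

## Task

Take the smaller of the two metal pails: swing its folded wire bail up until it stands upright, with the pail still standing on the table. Then lift the pail well clear of the table by the wooden grip of the bail, without tipping it over, and set it down gently to stand flat inside the shallow wooden tray. Let go of it, and leave the larger pail where it is.

Things in the scene. Friction and masses are not known exactly. Their poses are not given: they have to be found in the camera images.
- pail: Smaller pail: bare metal, round, 70 mm high, 84 mm across the foot, 96 mm at the rim (116 mm over the bail hinges), 0.35 to 0.7 kg, spools inside below the rim. Origin: centre of underside; z up. Its 4 mm wire bail, a U 112 mm wide, hinges about the pail's y axis 60 mm up; folded towards its +x, it starts between 12 degrees below and 6 above level and swings over through upright (90).
- grip: Wooden grip on the smaller pail's bail: roller 14 mm thick, 50 mm long, along the pail's y axis, turning freely on the wire. Origin: its centre, 97 mm from the hinge line; upright it is 157 mm above the pail's underside, on its axis. The bail's hinge is slightly stiff (0.024 Nm): the bail stays where left and the hanging pail may lean some degrees.
- tray: Shallow square wooden tray fixed on the table, 160 x 160 mm outside, 140 x 140 mm inside, walls 22 mm high. Origin: centre of its underside; its inner floor is 10 mm above that; x and y along its sides, z up.
- big_pail: Larger pail, to be left alone: same form and metal, 112 mm high, 94 mm across the foot, 120 mm at the rim (140 mm over the bail hinges); its folded bail with wooden grip reaches 122 mm out towards its own +x at about 102 mm height. Origin: centre of its underside; z up.

How it is judged:
By the outcome, as a careful person would: the job done as asked, in the order asked, and still so for the second after the job is handed in, with the robot touching nothing.
It also fails if it takes over 48 s, if anything falls off the work surface, if the arm or the gripper's body presses on something with over 40 N, if the wrist force passes 120 N, or if a joint passes its speed limit or range.

## Working session

There is one attempt and no reset: what is moved stays moved. The work goes in short steps, Python scripts to look and compute and a tool call to move; the robot and the scene stay as the last step left them, time stands still between calls to the robot, and variables do not carry over. Pictures are saved under pics/ and viewed, and the job is handed in when it is done.

Besides the shell and the picture viewer there is one more tool, called after "Request:" by a JSON object that holds its "op" and its "data". step_arm: Moves the arm, as the interface text tells. Its arguments: {"type":"object","properties":{"increments":{"type":"array"},"hand":{"type":"number"},"grip_force":{"type":"number"}},"required":["increments"]}

```bash
mkdir -p pics; ls; python3 - <<'E'
from bench import r
import cv2
s=r.read_state(); print(s)
for n in("side","top"):
    c=r.camera(n); cv2.imwrite(f"pics/{n}0.png",c["pixels"]); print(n,c["camera_matrix"],c["extrinsics"],[k for k in c])
E
```

```text
pics
{'time': 0.0, 'joint_positions': array([ 1.2723785 ,  0.33286186, -0.06469145,  1.46092695,  0.02161507,
        1.34991718, -0.08847519]), 'joint_vel': array([-0.0006487 ,  0.00082371,  0.00160932, -0.00150639,  0.00072599,
        0.00084725, -0.00060857]), 'joint_torque': array([-5.45932119e-05, -6.23250532e+01,  2.44673219e-02, -3.89888871e+01,
       -6.14184444e-02,  3.97337589e-02,  1.22168326e-04]), 'ee_pos': array([ 0.17008749, -0.60100898,  0.22176705]), 'eef_rot': array([ 9.90502580e-01,  1.37492316e-01, -1.38753875e-04, -6.94978627e-04]), 'ft_force': array([-0.03684916, -0.16064279, -0.19716778]), 'torque': array([ 0.01015061,  0.00779505, -0.03996452]), 'width': 0.08660846870781906}
side [[457.57653487   0.         278.24299245]
 [  0.         457.57653487 210.55516178]
 [  0.           0.           1.        ]] [[ 0.99854713  0.03295028 -0.04263685  0.50186526]
 [-0.05343068  0.50288752 -0.86269885 -0.66996133]
 [-0.00698463  0.86372358  0.50391744  0.48410665]
 [ 0.          0.          0.          1.        ]] ['pixels', 'camera_matrix', 'extrinsics']
top [[497.86068607   0.         271.97643502]
 [  0.         497.86068607 209.25784789]
 [  0.           0.           1.        ]] [[ 0.02299755  0.98742765 -0.15638971  0.37381627]
 [-0.99923207  0.01773912 -0.03493701 -0.01404024]
 [-0.03172356  0.15707308  0.98707733  1.03951508]
 [ 0.          0.          0.          1.        ]] ['pixels', 'camera_matrix', 'extrinsics']
```

View pics/side0.png

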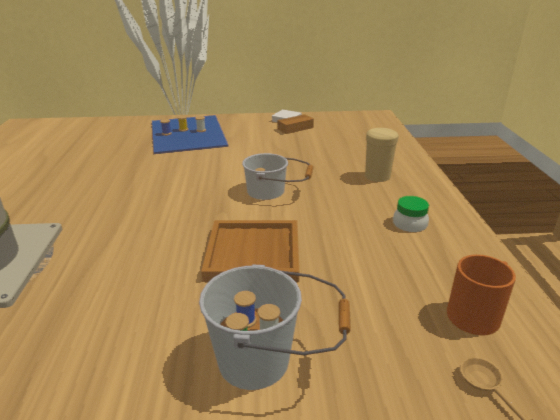

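View pics/top0.png

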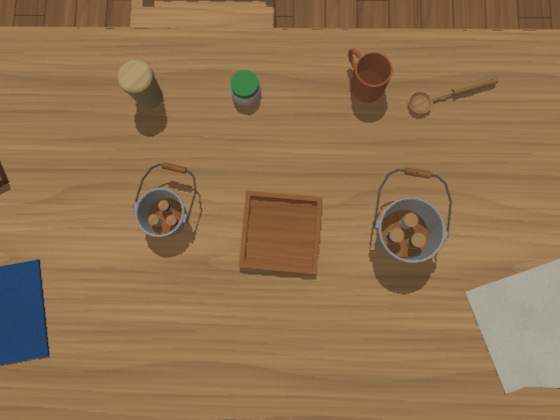

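The side view shows the small pail near (266,175) with its grip at (309,171), the tray near (253,250) and the big pail near (253,325). In the top view they are at (161,212) with grip (174,168), (281,234) and (410,232). I'll enlarge these next.

```bash
python3 - <<'E'
import cv2
t=cv2.imread("pics/top0.png"); s=cv2.imread("pics/side0.png")
cv2.imwrite("pics/tc.png",cv2.resize(t[150:250,110:230],None,fx=6,fy=6,interpolation=cv2.INTER_CUBIC))
cv2.imwrite("pics/sc.png",cv2.resize(s[145:205,230:330],None,fx=8,fy=8,interpolation=cv2.INTER_CUBIC))
cv2.imwrite("pics/tt.png",cv2.resize(t[180:290,225:345],None,fx=5,fy=5,interpolation=cv2.INTER_CUBIC))
E
```

```text
(no output)
```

View pics/tc.png

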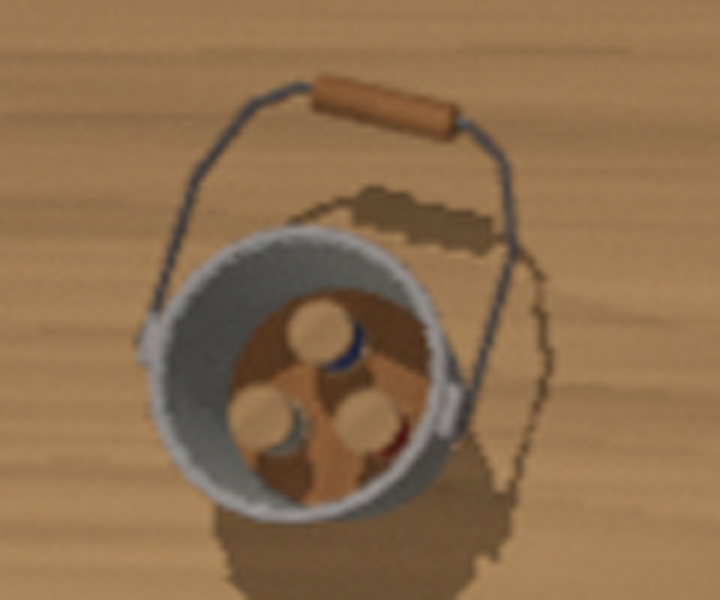

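View pics/sc.png

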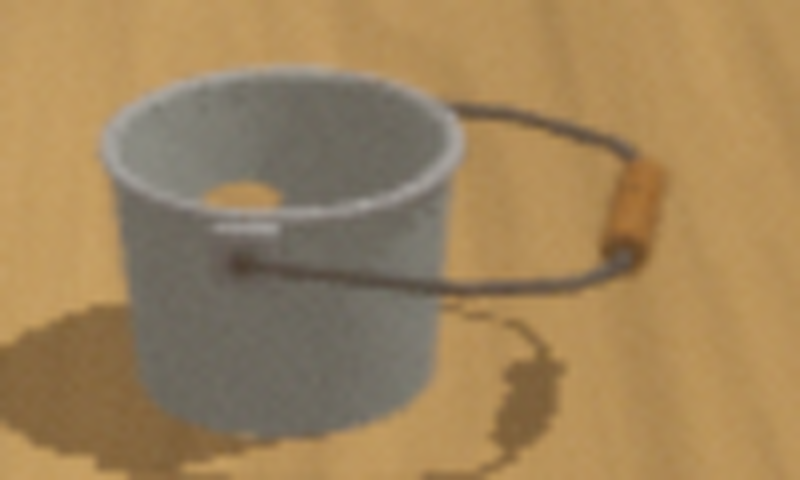

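View pics/tt.png

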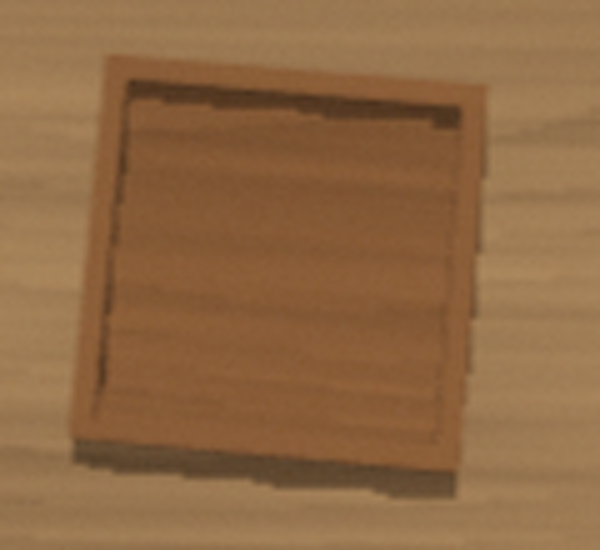

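```bash
cat > h.py <<'E'
import numpy as np
K={"side":np.array([[457.5765,0,278.243],[0,457.5765,210.555],[0,0,1]]),"top":np.array([[497.8607,0,271.976],[0,497.8607,209.258],[0,0,1]])}
E={"side":np.array([[0.99854713,0.03295028,-0.04263685,0.50186526],[-0.05343068,0.50288752,-0.86269885,-0.66996133],[-0.00698463,0.86372358,0.50391744,0.48410665],[0,0,0,1]]),
"top":np.array([[0.02299755,0.98742765,-0.15638971,0.37381627],[-0.99923207,0.01773912,-0.03493701,-0.01404024],[-0.03172356,0.15707308,0.98707733,1.03951508],[0,0,0,1]])}
def ray(n,u,v):
    k=K[n]; d=np.array([(u-k[0,2])/k[0,0],-(v-k[1,2])/k[1,1],-1.]); d=E[n][:3,:3]@d
    return E[n][:3,3],d/np.linalg.norm(d)
def atz(n,u,v,z):
    o,d=ray(n,u,v); return o+d*(z-o[2])/d[2]
def tri(a,b):
    o1,d1=ray("top",*a);o2,d2=ray("side",*b)
    t=np.linalg.lstsq(np.c_[d1,-d2],o2-o1,rcond=None)[0]
    p,q=o1+d1*t[0],o2+d2*t[1]; return (p+q)/2,np.linalg.norm(p-q)
def proj(n,p):
    c=np.linalg.inv(E[n])@np.r_[p,1]; k=K[n]; return np.array([k[0,0]*c[0]/-c[2]+k[0,2],-k[1,1]*c[1]/-c[2]+k[1,2]])
E
python3 - <<'E'
from h import *
T=lambda x,y:(x/6+110,y/6+150); S=lambda x,y:(x/8+230,y/8+145)
print("grip",tri(T(385,106),S(634,211)))
for z in(.055,.06,.065):print(z,atz("top",*T(385,106),z),atz("side",*S(634,211),z))
a,b=atz("top",*T(312,90),.06),atz("top",*T(458,122),.06);print("ends",a,b,np.linalg.norm(a-b))
print("rimc",atz("top",*T(299,374),.07),atz("side",*S(284,141),.07), tri(T(299,374),S(284,141)))
print("hinge",tri(T(150,338),(0,0))[0]*0, atz("top",*T(150,338),.06),atz("top",*T(450,408),.06))
c=[atz("top",x/5+225,y/5+180,.022) for x,y in((106,57),(488,87),(457,470),(72,438))];print(np.array(c),np.mean(c,0))
d=c[0]-c[3];print("tray ang",np.degrees(np.arctan2(d[1],d[0])))
from bench import r
E
```

```text
grip (array([0.61261203, 0.22198847, 0.05827628]), np.float64(0.00225711412854818))
0.055 [0.61224437 0.22272538 0.055     ] [0.61463961 0.22939385 0.055     ]
0.06 [0.61103348 0.22152293 0.06      ] [0.61332555 0.21891446 0.06      ]
0.065 [0.60982259 0.22032048 0.065     ] [0.61201149 0.20843507 0.065     ]
ends [0.61622292 0.24677147 0.06      ] [0.60586135 0.1963586  0.06      ] 0.051466680088531294
rimc [0.51724186 0.24284621 0.07      ] [0.52018303 0.24880228 0.07      ] (array([0.51847239, 0.24229953, 0.07263667]), np.float64(0.0032109909735602515))
hinge [0. 0. 0.] [0.53001234 0.29658118 0.06      ] [0.50819443 0.19413509 0.06      ]
[[ 0.57177104  0.07662743  0.022     ]
 [ 0.56178085 -0.08236413  0.022     ]
 [ 0.40406606 -0.0709731   0.022     ]
 [ 0.41353984  0.08558086  0.022     ]] [0.48778945 0.00221776 0.022     ]
tray ang -3.2385979670683254
```

```bash
cat >> h.py <<'E'
from scipy.spatial.transform import Rotation as R
def plan(s,pos,yaw_y,n):
    """rows toward pos (TCP) with tool down, tool y at yaw_y deg"""
    R0=R.from_quat(s["eef_rot"]); y=np.radians(yaw_y)
    yy=np.array([np.cos(y),np.sin(y),0]); zz=np.array([0,0,-1.]); Rt=R.from_matrix(np.c_[np.cross(yy,zz),yy,zz])
    d=R0.inv().apply(np.array(pos)-s["ee_pos"]); w=(R0.inv()*Rt).as_rotvec()
    print("full",np.round(d,4),np.round(w,4),"norm",np.linalg.norm(d),np.degrees(np.linalg.norm(w)))
    print([[list(map(float,np.round(d*k/n,4))),list(map(float,np.round(w*k/n,3)))] for k in range(1,min(n,5)+1)])
E
python3 - <<'E'
from h import *
from bench import r
print("can",atz("side",378,180,0),tri((137,74),(382,136)))
print("jar",tri((245,84),(412,206)))
print("bigrim",atz("top",410,231,.112))
s=r.read_state()
# mid waypoint
plan(s,(.45,-.15,.26),-45,12)
E
```

```text
can [0.78570536 0.28646967 0.        ] (array([0.78818044, 0.29547085, 0.10719784]), np.float64(0.004595003643899345))
jar (array([0.79849386, 0.08445062, 0.04380551]), np.float64(0.00032295834120144045))
bigrim [ 0.48448521 -0.23868192  0.112     ]
full [ 0.3921 -0.3578 -0.0377] [-1.200e-03 -3.000e-04 -5.095e-01] norm 0.5321709715921908 29.192706418641798
[[[0.0327, -0.0298, -0.0031], [-0.0, -0.0, -0.042]], [[0.0654, -0.0596, -0.0063], [-0.0, -0.0, -0.085]], [[0.098, -0.0894, -0.0094], [-0.0, -0.0, -0.127]], [[0.1307, -0.1193, -0.0126], [-0.0, -0.0, -0.17]], [[0.1634, -0.1491, -0.0157], [-0.001, -0.0, -0.212]]]
```

Request:
{"op": "step_arm", "data": {"increments": [[[0.033, -0.03, -0.004], [0, 0, -0.045]], [[0.066, -0.06, -0.008], [0, 0, -0.09]], [[0.099, -0.09, -0.012], [0, 0, -0.13]], [[0.132, -0.12, -0.016], [0, 0, -0.17]], [[0.165, -0.15, -0.02], [0, 0, -0.21]]], "hand": 0.3}}

```text
time: 0.6
ee_pos: [0.2886, -0.41, 0.2419]
eef_rot: [0.97, 0.241, -0.0, -0.001]
ft_force: [1.5, 0.2, -0.1]
width: 0.055
```

```bash
python3 - <<'E'
from h import *
from bench import r
s=r.read_state(); print(s["time"],s["ee_pos"],s["joint_positions"],s["width"],s["ft_force"])
plan(s,(.52,0.0,.26),-35,11)
E
```

```text
0.6 [ 0.28859197 -0.4100192   0.24190639] [ 1.0878778   0.06259818 -0.23023366  1.74004892  0.01434473  1.34211463
 -0.22856341] 0.05501231681511811 [ 1.53540412  0.16172113 -0.10720099]
full [ 0.3965 -0.2539 -0.0177] [-1.500e-03 -3.000e-04 -4.725e-01] norm 0.47116111515939313 27.072640466546005
[[[0.036, -0.0231, -0.0016], [-0.0, -0.0, -0.043]], [[0.0721, -0.0462, -0.0032], [-0.0, -0.0, -0.086]], [[0.1081, -0.0692, -0.0048], [-0.0, -0.0, -0.129]], [[0.1442, -0.0923, -0.0064], [-0.001, -0.0, -0.172]], [[0.1802, -0.1154, -0.0081], [-0.001, -0.0, -0.215]]]
```

Request:
{"op": "step_arm", "data": {"increments": [[[0.04, -0.026, -0.002], [0, 0, -0.045]], [[0.08, -0.052, -0.004], [0, 0, -0.09]], [[0.12, -0.078, -0.006], [0, 0, -0.135]], [[0.16, -0.104, -0.008], [0, 0, -0.18]], [[0.2, -0.13, -0.01], [0, 0, -0.22]]]}}

```text
time: 1.1
ee_pos: [0.4048, -0.1996, 0.2521]
eef_rot: [0.938, 0.347, -0.0, -0.001]
ft_force: [1.4, -0.3, -0.1]
width: 0.031
```

```bash
python3 - <<'E'
from h import *
from bench import r
s=r.read_state(); print(s["time"],s["ee_pos"],s["joint_positions"],s["width"],s["ft_force"])
plan(s,(.612,0.222,.2),-12,10)
E
```

```text
1.1 [ 0.40477188 -0.19962519  0.25209361] [ 0.85592587 -0.0469894  -0.47704518  1.82403164 -0.02269351  1.36066287
 -0.47760587] 0.031021094938504738 [ 1.37329599 -0.3466715  -0.11115654]
full [ 0.4318 -0.185   0.0523] [-1.400e-03 -4.000e-04 -6.523e-01] norm 0.47267858241120214 37.371847290736326
[[[0.0432, -0.0185, 0.0052], [-0.0, -0.0, -0.065]], [[0.0864, -0.037, 0.0105], [-0.0, -0.0, -0.13]], [[0.1295, -0.0555, 0.0157], [-0.0, -0.0, -0.196]], [[0.1727, -0.074, 0.0209], [-0.001, -0.0, -0.261]], [[0.2159, -0.0925, 0.0262], [-0.001, -0.0, -0.326]]]
```

Request:
{"op": "step_arm", "data": {"increments": [[[0.043, -0.018, 0], [0, 0, -0.065]], [[0.086, -0.037, 0], [0, 0, -0.13]], [[0.13, -0.055, 0], [0, 0, -0.195]], [[0.172, -0.074, 0], [0, 0, -0.26]], [[0.215, -0.092, 0], [0, 0, -0.325]]]}}

```text
time: 1.6
ee_pos: [0.5083, 0.0119, 0.2522]
eef_rot: [0.869, 0.495, -0.0, -0.001]
ft_force: [0.1, -0.6, 0.2]
width: 0.0309
```

```bash
python3 - <<'E'
from h import *
from bench import r
s=r.read_state(); print(s["time"],s["ee_pos"],s["joint_positions"],s["width"],s["ft_force"])
plan(s,(.612,0.222,.2),-12,6)
E
```

```text
1.6 [0.5083249  0.01191739 0.25219734] [ 0.57721734  0.11657906 -0.73605954  1.68586517  0.07893154  1.37050392
 -0.70559981] 0.03088572243239626 [ 0.05945842 -0.55280408  0.22140926]
full [ 0.2336 -0.0177  0.0523] [-1.100e-03 -3.000e-04 -3.249e-01] norm 0.24001623431840938 18.616235452219076
[[[0.0389, -0.003, 0.0087], [-0.0, -0.0, -0.054]], [[0.0779, -0.0059, 0.0174], [-0.0, -0.0, -0.108]], [[0.1168, -0.0089, 0.0261], [-0.001, -0.0, -0.162]], [[0.1557, -0.0118, 0.0348], [-0.001, -0.0, -0.217]], [[0.1947, -0.0148, 0.0435], [-0.001, -0.0, -0.271]]]
```

Request:
{"op": "step_arm", "data": {"increments": [[[0.048, -0.003, 0.01], [0, 0, -0.07]], [[0.096, -0.006, 0.02], [0, 0, -0.14]], [[0.144, -0.01, 0.04], [0, 0, -0.21]], [[0.19, -0.014, 0.055], [0, 0, -0.28]], [[0.233, -0.018, 0.07], [0, 0, -0.325]]]}}

```text
time: 2.1
ee_pos: [0.6119, 0.2233, 0.1808]
eef_rot: [0.776, 0.63, -0.001, -0.001]
ft_force: [0.3, -0.1, 1.1]
width: 0.0303
```

Request:
{"op": "step_arm", "data": {"increments": [[[0, 0, 0.01], [0, 0, 0]]]}}

```text
time: 2.2
ee_pos: [0.6107, 0.2298, 0.1682]
eef_rot: [0.774, 0.634, -0.001, -0.003]
ft_force: [-1.3, 0.3, -0.5]
width: 0.0307
```

```bash
python3 - <<'E'
from h import *
from bench import r
import cv2
for n in("side","top"):
    c=r.camera(n)["pixels"]; cv2.imwrite(f"pics/{n}1.png",c)
s=r.read_state(); print(s["time"],s["ee_pos"],s["joint_positions"],s["width"],s["ft_force"])
plan(s,(.6125,0.222,.039),-12,3)
t=cv2.imread("pics/side1.png")[60:210,190:390]; cv2.imwrite("pics/a.png",cv2.resize(t,None,fx=4,fy=4,interpolation=cv2.INTER_CUBIC))
t=cv2.imread("pics/top1.png")[120:260,90:280]; cv2.imwrite("pics/b.png",cv2.resize(t,None,fx=4,fy=4,interpolation=cv2.INTER_CUBIC))
E
```

```text
2.3 [0.61058677 0.22424011 0.16804687] [ 0.14606605  0.54900038 -0.80549174  1.41949177  0.39293394  1.34477851
 -0.87958021] 0.03052571221827213 [ 0.74662816 -1.20980325  0.01378775]
full [-0.0016  0.0031  0.129 ] [-0.0061  0.0013  0.0047] norm 0.12908049033267577 0.44451223122702227
[[[-0.0005, 0.001, 0.043], [-0.002, 0.0, 0.002]], [[-0.0011, 0.0021, 0.086], [-0.004, 0.001, 0.003]], [[-0.0016, 0.0031, 0.129], [-0.006, 0.001, 0.005]]]
```

View pics/a.png

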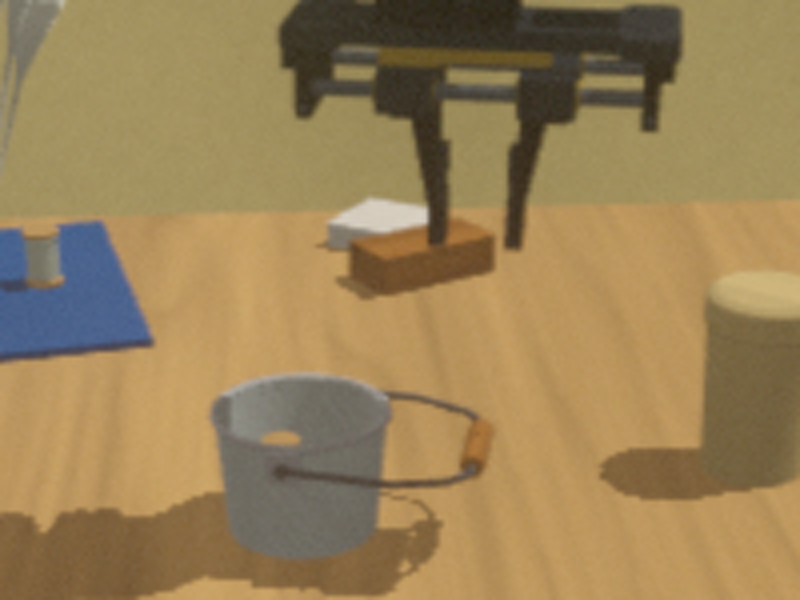

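View pics/b.png

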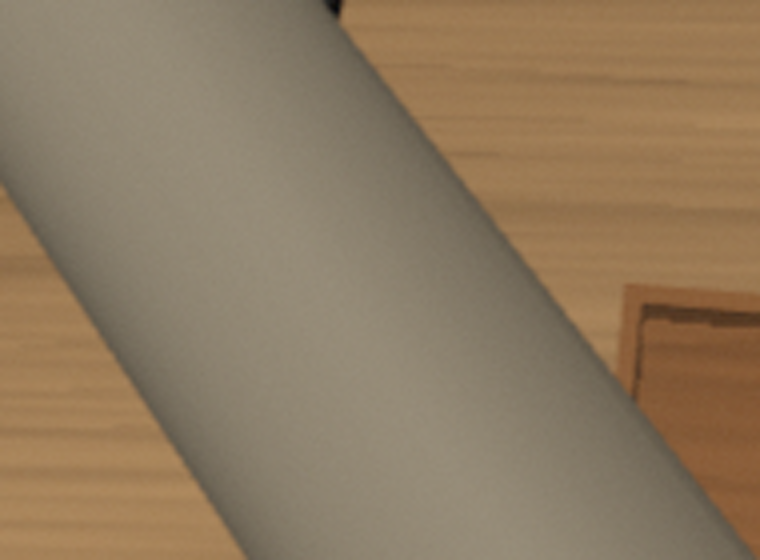

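The fingertips are at crop (438,243) and (514,247), centred above the grip at (477,447). The top view is blocked by the forearm. Next I descend.

Request:
{"op": "step_arm", "data": {"increments": [[[-0.001, 0.003, 0.03], [0, 0, 0.004]], [[-0.0015, 0.003, 0.055], [0, 0, 0.004]], [[-0.0015, 0.003, 0.075], [-0.003, 0, 0.004]], [[-0.0015, 0.003, 0.085], [-0.005, 0.001, 0.004]], [[-0.0015, 0.003, 0.085], [-0.005, 0.001, 0.004]]]}}

```text
time: 2.8
ee_pos: [0.6125, 0.2204, 0.0826]
eef_rot: [0.777, 0.629, -0.001, -0.0]
ft_force: [0.1, 0.7, 0.4]
width: 0.0302
```

```bash
python3 - <<'E'
from h import *
from bench import r
import cv2
c=r.camera("side")["pixels"]; cv2.imwrite(f"pics/side2.png",c)
s=r.read_state(); print(s["time"],s["ee_pos"],s["width"],s["ft_force"],proj("side",s["ee_pos"]))
plan(s,(.6125,0.222,.039),-12,3)
t=c[100:210,230:350]; cv2.imwrite("pics/a2.png",cv2.resize(t,None,fx=5,fy=5,interpolation=cv2.INTER_CUBIC))
E
```

```text
2.85 [0.61301101 0.22113807 0.08379908] 0.0303357732062169 [-0.21894193  0.75157713 -0.02987944] [309.28963371 160.80494539]
full [ 0.0008 -0.0007  0.0448] [-0.0005  0.0006 -0.0007] norm 0.044810283117079054 0.060671898203026264
[[[0.0003, -0.0002, 0.0149], [-0.0, 0.0, -0.0]], [[0.0005, -0.0004, 0.0299], [-0.0, 0.0, -0.0]], [[0.0008, -0.0007, 0.0448], [-0.001, 0.001, -0.001]]]
```

View pics/a2.png

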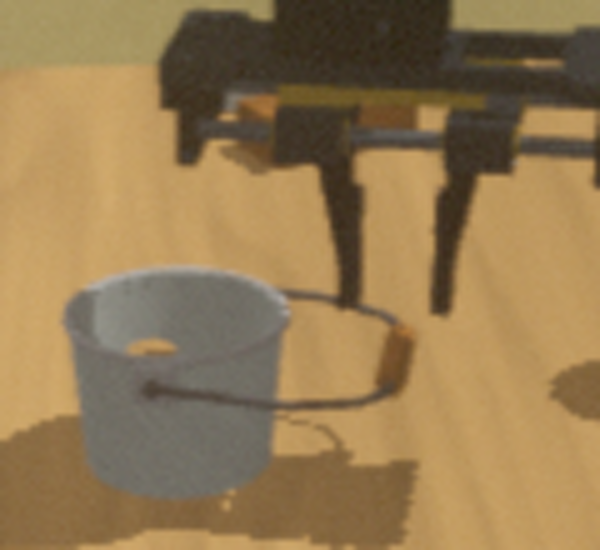

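The fingertips, at crop (350,305) and (441,312), straddle the grip at (396,360). I'll descend the rest of the way, then close gently.

Request:
{"op": "step_arm", "data": {"increments": [[[0.0005, -0.0005, 0.015], [0, 0, 0]], [[0.001, -0.0005, 0.03], [0, 0, 0]], [[0.001, -0.0005, 0.04], [0, 0, 0]], [[0.001, -0.0005, 0.045], [0, 0, 0]], [[0.001, -0.0005, 0.045], [0, 0, 0]]]}}

```text
time: 3.35
ee_pos: [0.6122, 0.2221, 0.0377]
eef_rot: [0.777, 0.629, -0.001, -0.0]
ft_force: [0.8, -0.2, 0.7]
width: 0.0308
```

Request:
{"op": "step_arm", "data": {"increments": [[[0, 0, 0], [0, 0, 0]], [[0, 0, 0], [0, 0, 0]], [[0, 0, 0], [0, 0, 0]]], "hand": 1, "grip_force": 5}}

```text
time: 3.65
ee_pos: [0.6126, 0.2221, 0.0382]
eef_rot: [0.777, 0.629, -0.001, -0.0]
ft_force: [1.2, -0.1, -0.3]
width: 0.0141
```

```bash
python3 - <<'E'
from h import *
from bench import r
import cv2
c=r.camera("side")["pixels"]; cv2.imwrite(f"pics/side3.png",c)
s=r.read_state(); print(s["time"],s["ee_pos"],s["width"],s["ft_force"],s["torque"])
t=c[100:210,230:350]; cv2.imwrite("pics/a3.png",cv2.resize(t,None,fx=5,fy=5,interpolation=cv2.INTER_CUBIC))
E
```

```text
3.7 [0.61251147 0.22210188 0.0381413 ] 0.013908761937279879 [ 2.05354883 -0.34261679  0.13510117] [ 0.04503647 -0.27753873 -0.01745953]
```

View pics/a3.png

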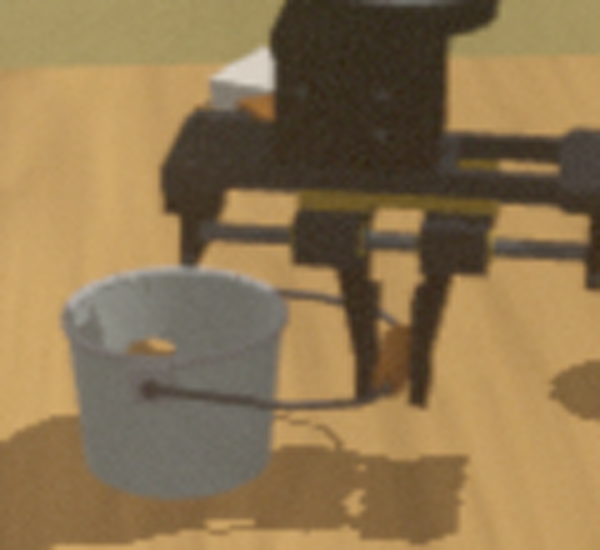

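Width 14 mm, so the roller (crop (392,360)) is held. Next comes the arc.

```bash
cat > arc.py <<'E'
import sys
from h import *
from bench import r
s=r.read_state(); print(s["time"],s["ee_pos"],s["width"],np.round(s["ft_force"],2),np.round(s["torque"],2))
b=np.array([.6125,.2221,.0381]); th0=-1.
ux=np.array([np.cos(np.radians(-12)),np.sin(np.radians(-12)),0])
R0=R.from_quat(s["eef_rot"])
yy=ux; zz=np.array([0,0,-1.]); Rt=R.from_matrix(np.c_[np.cross(yy,zz),yy,zz])
print((R0.inv()*Rt).as_rotvec().round(4))
q=s["ee_pos"]-b; print("now: x",round(q@ux*1000,1),"lat",round(q@np.cross([0,0,1],ux)*1000,1),"z",round(q[2]*1000,1))
for th in map(float,sys.argv[1:]):
    a,t=np.radians(th),np.radians(th0)
    p=b+.097*(np.cos(a)-np.cos(t))*ux+np.array([0,0,.097*(np.sin(a)-np.sin(t))])
    print(th,R0.inv().apply(p-s["ee_pos"]).round(4))
E
python3 arc.py 4 9 14 19 24
```

```text
3.7 [0.61251147 0.22210188 0.0381413 ] 0.013908761937279879 [ 2.05 -0.34  0.14] [ 0.05 -0.28 -0.02]
[-0.0012  0.0009 -0.0007]
now: x 0.0 lat 0.0 z 0.0
4.0 [-0.     -0.0002 -0.0084]
9.0 [-0.     -0.0012 -0.0168]
14.0 [-0.     -0.0029 -0.0251]
19.0 [-0.     -0.0053 -0.0332]
24.0 [-0.     -0.0084 -0.0411]
```

Request:
{"op": "step_arm", "data": {"increments": [[[0, 0, -0.008], [0, 0, 0]], [[0, -0.001, -0.0165], [0, 0, 0]], [[0, -0.003, -0.025], [0, 0, 0]], [[0, -0.005, -0.033], [0, 0, 0]], [[0, -0.0085, -0.041], [0, 0, 0]]]}}

```text
time: 4.2
ee_pos: [0.6047, 0.2239, 0.0804]
eef_rot: [0.778, 0.629, -0.0, 0.0]
ft_force: [2.1, -0.8, 0.2]
width: 0.0139
```

```bash
python3 arc.py 29 35 41 47 53
```

```text
4.2 [0.60468456 0.22385223 0.0803808 ] 0.013867072106687946 [ 2.09 -0.8   0.2 ] [-0.11 -0.67  0.03]
[ 0.0001  0.0004 -0.0011]
now: x -8.0 lat 0.1 z 42.3
29.0 [-0.0001 -0.0041 -0.0064]
35.0 [-0.0001 -0.0095 -0.0151]
41.0 [-0.0001 -0.0158 -0.0231]
47.0 [-0.0001 -0.0228 -0.0304]
53.0 [-0.0001 -0.0306 -0.0369]
```

Request:
{"op": "step_arm", "data": {"increments": [[[0, -0.004, -0.0065], [0, 0, 0]], [[0, -0.0095, -0.015], [0, 0, 0]], [[0, -0.016, -0.023], [0, 0, 0]], [[0, -0.023, -0.0305], [0, 0, 0]], [[0, -0.0305, -0.037], [0, 0, 0]]]}}

```text
time: 4.7
ee_pos: [0.5747, 0.2305, 0.1185]
eef_rot: [0.778, 0.629, 0.0, 0.001]
ft_force: [2.6, -0.1, 4.1]
width: 0.0137
```

```bash
python3 arc.py 58 63 68 72 76; python3 - <<'E'
from bench import r
import cv2
c=r.camera("side")["pixels"]; cv2.imwrite("pics/side4.png",c)
t=c[80:210,220:370]; cv2.imwrite("pics/a4.png",cv2.resize(t,None,fx=4,fy=4,interpolation=cv2.INTER_CUBIC))
E
```

```text
4.7 [0.57474204 0.23045591 0.11854922] 0.013707596893643445 [ 2.65 -0.14  4.09] [-0.31 -0.98 -0.02]
[ 0.0014 -0.0001 -0.0012]
now: x -38.7 lat 0.3 z 80.4
58.0 [-0.0003 -0.0069 -0.0035]
63.0 [-0.0003 -0.0143 -0.0077]
68.0 [-0.0003 -0.022  -0.0112]
72.0 [-0.0004 -0.0283 -0.0135]
76.0 [-0.0004 -0.0348 -0.0154]
```

View pics/a4.png

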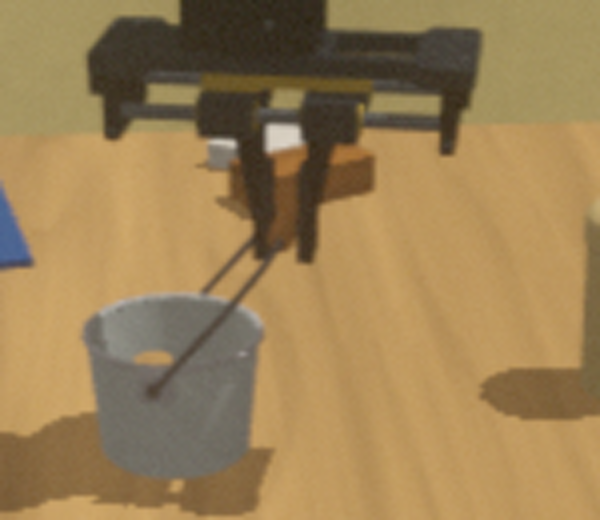

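Request:
{"op": "step_arm", "data": {"increments": [[[0, -0.0065, -0.005], [0, 0, 0]], [[0, -0.014, -0.009], [0, 0, 0]], [[0, -0.0215, -0.0125], [0, 0, 0]], [[0, -0.0275, -0.015], [0, 0, 0]], [[0, -0.034, -0.017], [0, 0, 0]]]}}

```text
time: 5.25
ee_pos: [0.5399, 0.2385, 0.1367]
eef_rot: [0.777, 0.629, 0.001, 0.0]
ft_force: [1.9, -2.3, 6.3]
width: 0.0134
```

```bash
python3 arc.py 79 82 85 88 90
```

```text
5.25 [0.53987497 0.23853752 0.13670986] 0.013363308688588399 [ 1.91 -2.27  6.33] [-0.41 -0.42 -0.01]
[ 0.0013 -0.0003  0.    ]
now: x -74.5 lat 1.0 z 98.6
79.0 [-0.001  -0.004   0.0017]
82.0 [-0.001  -0.009   0.0008]
85.0 [-0.001  -0.0141  0.0003]
88.0 [-0.001  -0.0191 -0.0001]
90.0 [-0.001  -0.0225 -0.0001]
```

Request:
{"op": "step_arm", "data": {"increments": [[[-0.001, -0.004, -0.001], [0, 0, 0]], [[-0.001, -0.009, -0.0025], [0, 0, 0]], [[-0.001, -0.014, -0.003], [0, 0, 0]], [[-0.001, -0.019, -0.0035], [0, 0, 0]], [[-0.001, -0.0215, -0.0035], [0, 0, 0]]]}}

```text
time: 5.75
ee_pos: [0.5179, 0.2426, 0.1402]
eef_rot: [0.777, 0.63, 0.001, 0.0]
ft_force: [1.4, 1.5, 3.5]
width: 0.014
```

```bash
python3 arc.py 90; python3 - <<'E'
from bench import r
import cv2
c=r.camera("side")["pixels"]; cv2.imwrite("pics/side5.png",c)
t=c[70:210,190:350]; cv2.imwrite("pics/a5.png",cv2.resize(t,None,fx=4,fy=4,interpolation=cv2.INTER_CUBIC))
E
```

```text
5.75 [0.51792317 0.24255631 0.14024973] 0.01403330181246734 [1.37 1.49 3.5 ] [ 0.38 -0.28  0.03]
[ 0.0011 -0.0005  0.0007]
now: x -96.8 lat 0.3 z 102.1
90.0 [-0.0003 -0.0002  0.0035]
```

View pics/a5.png

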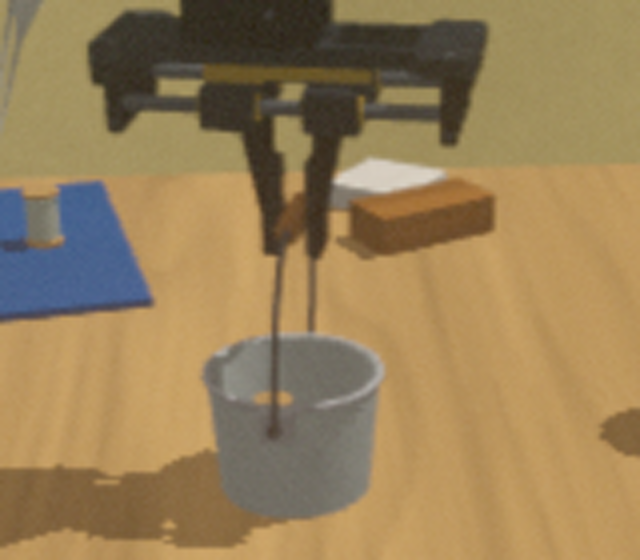

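The bail now stands upright (hinge at crop (273,432), grip at (293,215)) and the pail is still flat on the table. I'll firm the grip and lift slowly.

Request:
{"op": "step_arm", "data": {"increments": [[[0, 0, -0.0005], [0, 0, 0]], [[0, 0, -0.0005], [0, 0, 0]], [[0, 0, -0.0005], [0, 0, 0]], [[0, 0, -0.001], [0, 0, 0]], [[0, 0, -0.001], [0, 0, 0]]], "grip_force": 40}}

```text
time: 6.3
ee_pos: [0.5174, 0.2419, 0.1405]
eef_rot: [0.777, 0.63, -0.0, 0.0]
ft_force: [-0.3, 0.3, -3.7]
width: 0.013
```

Request:
{"op": "step_arm", "data": {"increments": [[[0, 0, -0.002], [0, 0, 0]], [[0, 0, -0.004], [0, 0, 0]], [[0, 0, -0.006], [0, 0, 0]], [[0, 0, -0.009], [0, 0, 0]], [[0, 0, -0.012], [0, 0, 0]]]}}

```text
time: 6.8
ee_pos: [0.5175, 0.2419, 0.1528]
eef_rot: [0.777, 0.63, -0.0, 0.0]
ft_force: [-0.2, -0.0, -4.8]
width: 0.0128
```

```bash
python3 arc.py 90; python3 - <<'E'
from bench import r
import cv2
c=r.camera("side")["pixels"]; cv2.imwrite("pics/side6.png",c)
t=c[70:210,190:350]; cv2.imwrite("pics/a6.png",cv2.resize(t,None,fx=4,fy=4,interpolation=cv2.INTER_CUBIC))
E
```

```text
6.8 [0.51745235 0.24188178 0.15276721] 0.012845574239235408 [-0.22 -0.02 -4.76] [-0.05 -0.08 -0.02]
[-0.0001  0.0009  0.0005]
now: x -97.1 lat -0.4 z 114.7
90.0 [0.0004 0.0001 0.016 ]
```

View pics/a6.png

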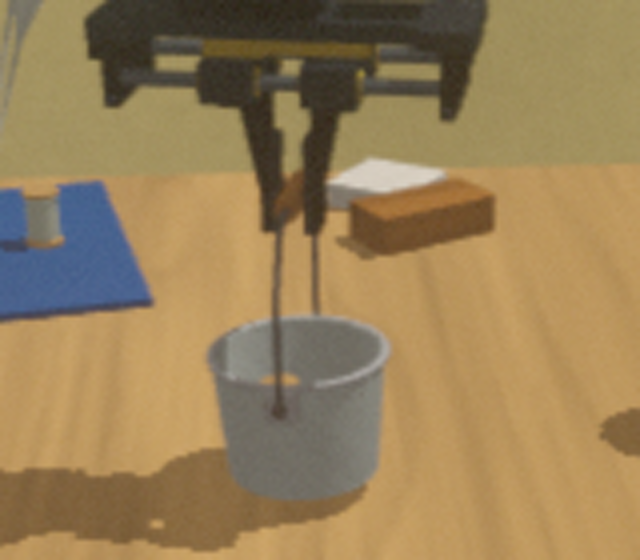

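It hangs level (rim at crop y≈350, weight about 4.8 N). Lifting further.

Request:
{"op": "step_arm", "data": {"increments": [[[0, 0, -0.008], [0, 0, 0]], [[0, 0, -0.02], [0, 0, 0]], [[0, 0, -0.035], [0, 0, 0]], [[0, 0, -0.05], [0, 0, 0]], [[0, 0, -0.062], [0, 0, 0]]]}}

```text
time: 7.35
ee_pos: [0.518, 0.2424, 0.2174]
eef_rot: [0.777, 0.63, 0.001, 0.001]
ft_force: [0.3, -0.2, -5.1]
width: 0.013
```

Request:
{"op": "step_arm", "data": {"increments": [[[0, 0, -0.01], [0, 0, 0]], [[0, 0, -0.018], [0, 0, 0]], [[0, 0, -0.023], [0, 0, 0]], [[0, 0, -0.025], [0, 0, 0]], [[0, 0, -0.025], [0, 0, 0]]]}}

```text
time: 7.85
ee_pos: [0.5179, 0.2423, 0.2423]
eef_rot: [0.777, 0.63, 0.001, 0.001]
ft_force: [-0.9, 0.4, -5.2]
width: 0.0131
```

```bash
python3 - <<'E'
from bench import r
from h import *
import cv2
s=r.read_state(); print(s["time"],s["ee_pos"],s["joint_positions"].round(2),s["width"],s["ft_force"]); plan(s,(.4878,.002,.24),-12,14)
c=r.camera("side")["pixels"]; cv2.imwrite("pics/side7.png",c)
E
```

```text
7.85 [0.51787892 0.24232629 0.24227532] [ 0.21  0.32 -0.9   1.54  0.26  1.4  -0.91] 0.013081196945441714 [-0.9016966   0.36555756 -5.23055055]
full [-0.2413  0.0204  0.0023] [ 0.0017 -0.0002  0.0005] norm 0.24221197857425691 0.10063321334896475
[[[-0.0172, 0.0015, 0.0002], [0.0, -0.0, 0.0]], [[-0.0345, 0.0029, 0.0003], [0.0, -0.0, 0.0]], [[-0.0517, 0.0044, 0.0005], [0.0, -0.0, 0.0]], [[-0.069, 0.0058, 0.0006], [0.0, -0.0, 0.0]], [[-0.0862, 0.0073, 0.0008], [0.001, -0.0, 0.0]]]
```

View pics/side7.png

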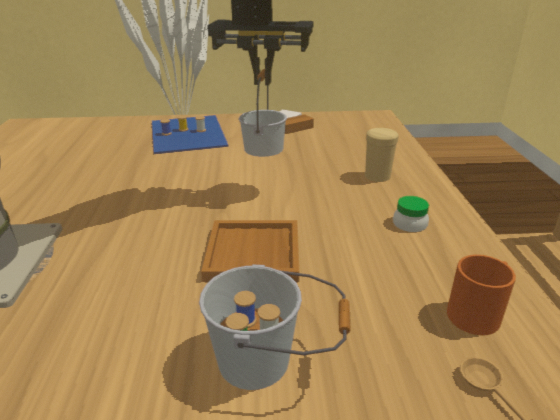

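The pail hangs level about 0.1 m up (around (264,133)). Now a smooth traverse to above the tray.

Request:
{"op": "step_arm", "data": {"increments": [[[-0.006, 0.0005, 0], [0, 0, 0]], [[-0.015, 0.001, 0], [0, 0, 0]], [[-0.027, 0.002, 0], [0, 0, 0]], [[-0.041, 0.0035, 0], [0, 0, 0]], [[-0.057, 0.005, 0], [0, 0, 0]]]}}

```text
time: 8.4
ee_pos: [0.5107, 0.184, 0.2419]
eef_rot: [0.777, 0.629, 0.0, 0.001]
ft_force: [1.8, -0.8, -4.5]
width: 0.0128
```

Request:
{"op": "step_arm", "data": {"increments": [[[-0.017, 0.0015, 0], [0, 0, 0]], [[-0.034, 0.003, 0], [0, 0, 0]], [[-0.051, 0.0045, 0], [0, 0, 0]], [[-0.068, 0.006, 0], [0, 0, 0]], [[-0.085, 0.0075, 0], [0, 0, 0]]]}}

```text
time: 8.9
ee_pos: [0.4999, 0.0975, 0.2419]
eef_rot: [0.777, 0.629, 0.0, 0.001]
ft_force: [0.6, -0.4, -4.7]
width: 0.0127
```

```bash
python3 - <<'E'
from bench import r
from h import *
s=r.read_state(); print(s["time"],s["ee_pos"],s["joint_positions"].round(2),s["width"],s["ft_force"]); plan(s,(.4878,.002,.24),-12,8)
E
```

```text
8.9 [0.49993877 0.09745038 0.24192163] [ 0.51  0.14 -0.85  1.7   0.11  1.35 -0.57] 0.012721655647379471 [ 0.63507937 -0.38954196 -4.65794495]
full [-0.0959  0.0081  0.002 ] [ 0.0016  0.0009 -0.0009] norm 0.09623833885340848 0.11553272500116749
[[[-0.012, 0.001, 0.0003], [0.0, 0.0, -0.0]], [[-0.024, 0.002, 0.0005], [0.0, 0.0, -0.0]], [[-0.036, 0.003, 0.0008], [0.001, 0.0, -0.0]], [[-0.0479, 0.004, 0.001], [0.001, 0.0, -0.0]], [[-0.0599, 0.005, 0.0013], [0.001, 0.001, -0.001]]]
```

Request:
{"op": "step_arm", "data": {"increments": [[[-0.017, 0.0015, 0], [0, 0, 0]], [[-0.033, 0.003, 0], [0, 0, 0]], [[-0.047, 0.004, 0], [0, 0, 0]], [[-0.059, 0.005, 0], [0, 0, 0]], [[-0.07, 0.006, 0], [0, 0, 0]]]}}

```text
time: 9.4
ee_pos: [0.4909, 0.0264, 0.242]
eef_rot: [0.778, 0.629, 0.0, 0.001]
ft_force: [0.7, 0.4, -4.4]
width: 0.0126
```

Request:
{"op": "step_arm", "data": {"increments": [[[-0.009, 0.001, 0], [0, 0, 0]], [[-0.016, 0.0015, 0], [0, 0, 0]], [[-0.021, 0.002, 0], [0, 0, 0]], [[-0.025, 0.002, 0], [0, 0, 0]], [[-0.026, 0.002, 0], [0, 0, 0]]]}}

```text
time: 9.9
ee_pos: [0.4873, 0.0003, 0.242]
eef_rot: [0.778, 0.629, -0.0, 0.001]
ft_force: [-0.1, -0.1, -5.1]
width: 0.0132
```

Request:
{"op": "step_arm", "data": {"increments": [[[0, 0, 0], [0, 0, 0]], [[0, 0, 0], [0, 0, 0]], [[0, 0, 0], [0, 0, 0]]]}}

```text
time: 10.2
ee_pos: [0.4873, 0.0007, 0.242]
eef_rot: [0.778, 0.629, 0.0, 0.001]
ft_force: [-0.6, -0.6, -5.9]
width: 0.0126
```

```bash
python3 - <<'E'
from bench import r
from h import *
import cv2
for n in("side","top"):
    c=r.camera(n)["pixels"]; cv2.imwrite(f"pics/{n}8.png",c)
s=r.read_state(); print(s["time"],s["ee_pos"],s["width"],s["ft_force"]); plan(s,(.4878,.002,.16),-12,8)
E
```

```text
10.3 [0.48733427 0.00058144 0.24202061] 0.012773589886247837 [ 0.30632928 -0.17393977 -4.49534313]
full [0.0016 0.     0.082 ] [ 0.0017  0.0013 -0.0014] norm 0.08203419640029498 0.14497268450837067
[[[0.0002, 0.0, 0.0103], [0.0, 0.0, -0.0]], [[0.0004, 0.0, 0.0205], [0.0, 0.0, -0.0]], [[0.0006, 0.0, 0.0308], [0.001, 0.0, -0.001]], [[0.0008, 0.0, 0.041], [0.001, 0.001, -0.001]], [[0.001, 0.0, 0.0513], [0.001, 0.001, -0.001]]]
```

View pics/side8.png

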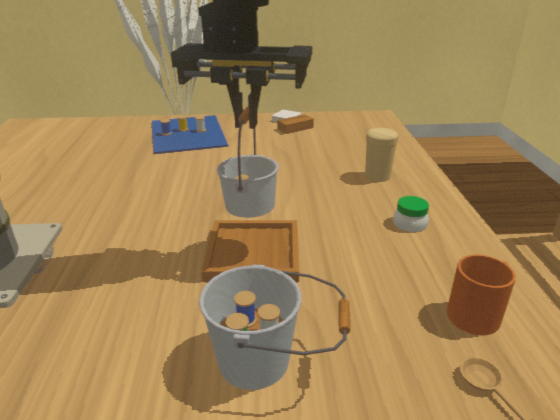

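View pics/top8.png

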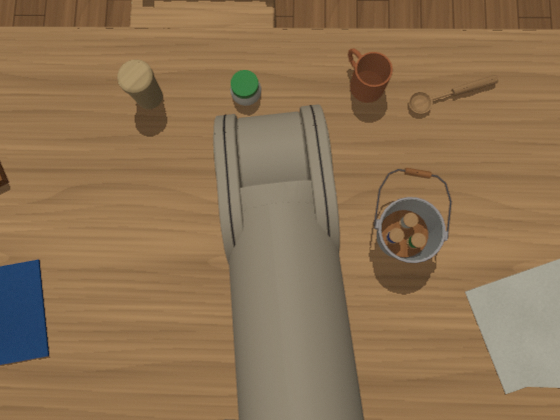

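The pail hangs upright above the tray (rim at (249,170) in the side view, tray at (253,250)), and the big pail hasn't moved. Lowering, slowly near the floor.

Request:
{"op": "step_arm", "data": {"increments": [[[0, 0, 0.008], [0, 0, 0]], [[0.001, 0, 0.02], [0, 0, 0]], [[0.001, 0, 0.036], [0, 0, 0]], [[0.0015, 0, 0.052], [0, 0, 0]], [[0.0015, 0, 0.065], [0, 0, 0]]]}}

```text
time: 10.8
ee_pos: [0.4871, 0.002, 0.1751]
eef_rot: [0.778, 0.629, -0.0, 0.0]
ft_force: [-0.4, 0.0, -5.6]
width: 0.0127
```

Request:
{"op": "step_arm", "data": {"increments": [[[0, 0, 0.007], [0, 0, 0]], [[0, 0, 0.011], [0, 0, 0]], [[0, 0, 0.014], [0, 0, 0]], [[0, 0, 0.016], [0, 0, 0]], [[0, 0, 0.017], [0, 0, 0]]]}}

```text
time: 11.3
ee_pos: [0.4873, 0.002, 0.1583]
eef_rot: [0.778, 0.629, -0.0, 0.001]
ft_force: [0.1, -0.3, -5.5]
width: 0.0127
```

```bash
python3 - <<'E'
from bench import r
from h import *
import cv2
c=r.camera("side")["pixels"]; cv2.imwrite("pics/side9.png",c)
t=c[80:300,150:370]; cv2.imwrite("pics/a9.png",cv2.resize(t,(600,600),interpolation=cv2.INTER_CUBIC))
s=r.read_state(); print(s["time"],s["ee_pos"],s["width"],s["ft_force"]); plan(s,(.4878,.002,.15),-12,8)
E
```

```text
11.35 [0.48728027 0.00201593 0.15827203] 0.012607136712997258 [ 0.62441396  1.06292044 -5.3118232 ]
full [0.0001 0.0005 0.0083] [ 0.0007  0.0013 -0.0014] norm 0.008288353593281166 0.11522000062570094
[[[0.0, 0.0001, 0.001], [0.0, 0.0, -0.0]], [[0.0, 0.0001, 0.0021], [0.0, 0.0, -0.0]], [[0.0, 0.0002, 0.0031], [0.0, 0.0, -0.001]], [[0.0001, 0.0003, 0.0041], [0.0, 0.001, -0.001]], [[0.0001, 0.0003, 0.0052], [0.0, 0.001, -0.001]]]
```

View pics/a9.png

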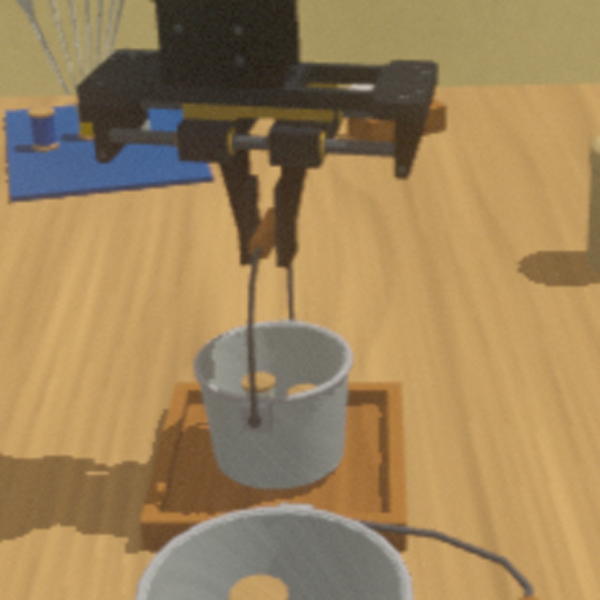

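The pail is inside the tray outline (bottom at crop (278,480)), just above the floor. Lowering 1 mm per row.

Request:
{"op": "step_arm", "data": {"increments": [[[0, 0, 0.001], [0, 0, 0]], [[0, 0, 0.002], [0, 0, 0]], [[0, 0, 0.003], [0, 0, 0]], [[0, 0, 0.004], [0, 0, 0]], [[0, 0, 0.005], [0, 0, 0]]]}}

```text
time: 11.85
ee_pos: [0.4873, 0.002, 0.1532]
eef_rot: [0.778, 0.629, -0.0, 0.001]
ft_force: [0.1, 0.4, -5.5]
width: 0.0127
```

Request:
{"op": "step_arm", "data": {"increments": [[[0, 0, 0.001], [0, 0, 0]], [[0, 0, 0.002], [0, 0, 0]], [[0, 0, 0.003], [0, 0, 0]]]}}

```text
time: 12.15
ee_pos: [0.4874, 0.0019, 0.1503]
eef_rot: [0.778, 0.629, -0.0, 0.001]
ft_force: [-1.6, -1.8, 3.5]
width: 0.013
```

Request:
{"op": "step_arm", "data": {"increments": [[[0, 0, -0.0003], [0, 0, 0]], [[0, 0, -0.0003], [0, 0, 0]]]}}

```text
time: 12.35
ee_pos: [0.4874, 0.002, 0.1506]
eef_rot: [0.778, 0.629, -0.0, 0.001]
ft_force: [-0.4, -0.2, -5.1]
width: 0.0126
```

```bash
python3 - <<'E'
from bench import r
from h import *
import cv2
c=r.camera("side")["pixels"]; cv2.imwrite("pics/side10.png",c)
t=c[80:300,150:370]; cv2.imwrite("pics/a10.png",cv2.resize(t,(600,600),interpolation=cv2.INTER_CUBIC))
s=r.read_state(); print(s["time"],s["ee_pos"],s["width"],s["ft_force"])
E
```

```text
12.4 [0.48736949 0.00196382 0.15051605] 0.012694182880885063 [-0.06867094 -0.51735999 -5.23158511]
```

View pics/a10.png

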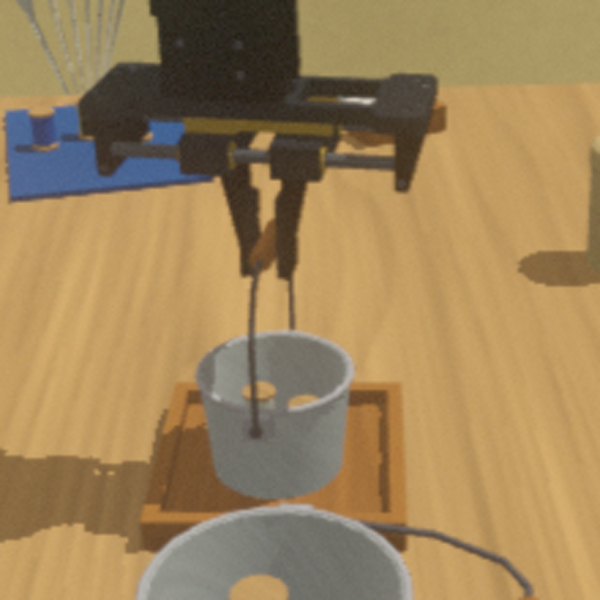

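It's within a few tenths of a millimetre of the floor. Touching down, then easing off the grip.

Request:
{"op": "step_arm", "data": {"increments": [[[0, 0, 0.0004], [0, 0, 0]], [[0, 0, 0.0008], [0, 0, 0]], [[0, 0, 0.0008], [0, 0, 0]]]}}

```text
time: 12.7
ee_pos: [0.4879, 0.0018, 0.1503]
eef_rot: [0.778, 0.629, 0.0, 0.001]
ft_force: [-0.4, -1.4, 4.1]
width: 0.0128
```

Request:
{"op": "step_arm", "data": {"increments": [[[0, 0, 0.0002], [0, 0, 0]], [[0, 0, 0.0002], [0, 0, 0]], [[0, 0, 0.0002], [0, 0, 0]]], "grip_force": 4}}

```text
time: 13.0
ee_pos: [0.4881, 0.002, 0.1502]
eef_rot: [0.778, 0.629, 0.0, 0.001]
ft_force: [-0.7, -0.3, 0.6]
width: 0.0135
```

Request:
{"op": "step_arm", "data": {"increments": [[[0, 0, 0], [0, 0, 0]], [[0, 0, 0], [0, 0, 0]], [[0, 0, 0], [0, 0, 0]], [[0, 0, 0], [0, 0, 0]]], "hand": 0.1}}

```text
time: 13.4
ee_pos: [0.488, 0.002, 0.1502]
eef_rot: [0.778, 0.629, 0.0, 0.001]
ft_force: [-0.4, -0.3, 0.0]
width: 0.0357
```

```bash
python3 - <<'E'
from bench import r
from h import *
import cv2
c=r.camera("side")["pixels"]; cv2.imwrite("pics/side11.png",c)
t=c[80:300,150:370]; cv2.imwrite("pics/a11.png",cv2.resize(t,(600,600),interpolation=cv2.INTER_CUBIC))
s=r.read_state(); print(s["time"],s["ee_pos"],s["width"],s["ft_force"])
E
```

```text
13.45 [0.4880392  0.00198767 0.15015462] 0.03717542466729535 [-0.4558819  -0.07050081  0.44822872]
```

View pics/a11.png

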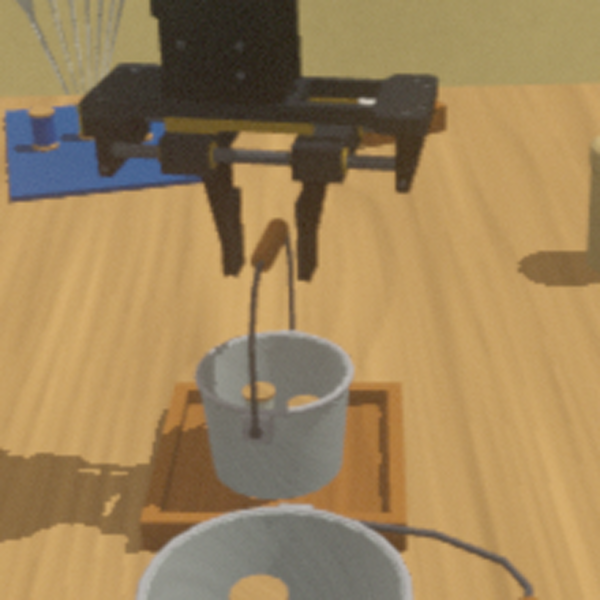

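Released: the bail stays upright between the open fingers at crop (232,275) and (307,277). I'll retreat straight up.

Request:
{"op": "step_arm", "data": {"increments": [[[0, 0, -0.01], [0, 0, 0]], [[0, 0, -0.03], [0, 0, 0]], [[0, 0, -0.055], [0, 0, 0]], [[0, 0, -0.085], [0, 0, 0]], [[0, 0, -0.11], [0, 0, 0]]]}}

```text
time: 13.95
ee_pos: [0.4879, 0.0024, 0.2625]
eef_rot: [0.777, 0.629, 0.001, 0.002]
ft_force: [-0.0, -0.5, -0.0]
width: 0.0393
```

Request:
{"op": "step_arm", "data": {"increments": [[[0.04, 0, -0.01], [0, 0, 0]], [[0.08, 0, -0.015], [0, 0, 0]], [[0.12, 0, -0.02], [0, 0, 0]], [[0.16, 0, -0.02], [0, 0, 0]], [[0.19, 0, -0.02], [0, 0, 0]]]}}

```text
time: 14.45
ee_pos: [0.5276, 0.1907, 0.2833]
eef_rot: [0.777, 0.629, 0.001, 0.002]
ft_force: [1.3, -0.7, 0.5]
width: 0.0392
```

Request:
{"op": "step_arm", "data": {"increments": [[[0.03, 0, 0], [0, 0, 0]], [[0.05, 0, 0], [0, 0, 0]], [[0.06, 0, 0], [0, 0, 0]], [[0.06, 0, 0], [0, 0, 0]], [[0.06, 0, 0], [0, 0, 0]]]}}

```text
time: 14.95
ee_pos: [0.5402, 0.2485, 0.2835]
eef_rot: [0.777, 0.629, 0.001, 0.002]
ft_force: [1.2, -1.0, 0.3]
width: 0.039
```

```bash
python3 - <<'E'
from bench import r
from h import *
import cv2
for n in("side","top"):
    c=r.camera(n)["pixels"]; cv2.imwrite(f"pics/{n}12.png",c)
s=r.read_state(); print(s["time"],s["ee_pos"],s["joint_vel"].round(3),s["ft_force"])
E
```

```text
15.05 [0.5404073  0.24793904 0.28353876] [ 0.     0.001 -0.003  0.001  0.003 -0.    -0.005] [-0.15422864 -0.35774701  0.079     ]
```

View pics/side12.png

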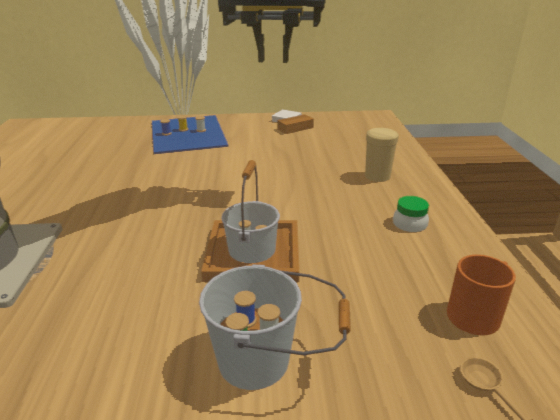

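View pics/top12.png

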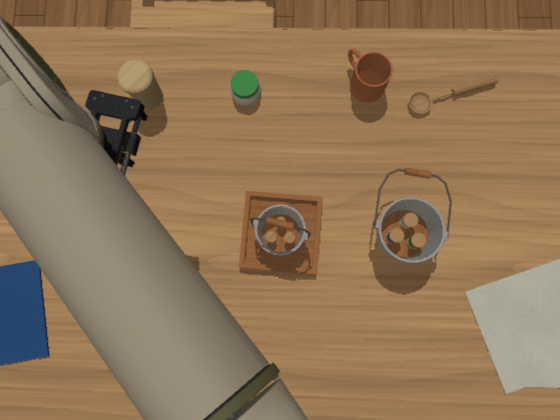

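The pail stands centred and flat in the tray (top view (281,230), side view (251,232)) with its bail upright. The big pail is still at (410,232), and the arm is clear and still. I'll hand it in.

```bash
python3 -c "
from bench import r
print(r.close_job(), r.read_state()['time'])"
```

```text
the job is handed in; nothing more can be done
the job is handed in; nothing more can be done
```

The smaller pail now stands flat and roughly centred in the tray, let go, with its bail upright. The larger pail is where it started.

I gripped the wooden grip lightly and swung the bail up with the pail still on the table. I then firmed the grip, lifted the pail about 0.1 m, carried it level to the tray, lowered it slowly, released it and moved the arm away.

- **Final checks:** The last pictures show the pail at (281,230) in the top view. The larger pail is unchanged at (410,232), and the arm was still and touching nothing at 15.05 s.
- **Small deviations:** The tool pressed down on the grip with up to about 6 N during the swing. At first contact with the tray floor it pressed with about 3.5 N; I backed off, which lifted the pail off again, and then set it down a second time. The pail stayed upright throughout.

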